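# Tip a binder out of a tight rack and stand it in the tray

### The arm

A 6-joint arm with a two-finger parallel gripper is mounted at the origin on a cart in front of the work surface, level with it; the furniture and walls round the work are solid. World frame = base frame: x ahead of the robot, y to its left, z up, the work surface at z = 0. Lengths are in m, angles in degrees, forces in N, time in s.
With the tool pointing down it reaches from about 0.3 to 0.75 m from the base axis. Payload 8.5 kg.
Tool frame: the origin (TCP) lies midway between the tips of the shut fingers; the grasp point (between the pads) lies env.tcp_to_grasp behind it (env.tcp_to_grasp is the distance from the TCP to the grasp point, in m); z points along the fingers, y is the line along which they close (so a half turn about z gives the same grasp; the last joint's range is limited). The gripper opens to 85 mm and grips with 20 to 120 N. Pads are 22 mm wide; open, the fingers measure 114 mm over their backs; the gripper's body (76 mm by 85 mm) begins 54 mm behind the grasp point. The pads swing forward as they close: fully open they stand 13 mm farther back than shut.
Start: joints at [53.497, 21.807, 74.336, -0, 83.858, -12.336], TCP at [0.225, 0.502, 0.196] pointing down, gripper open.
Joint ranges: [-178.18, 178.18], [-50.72, 133.34], [12.68, 142.11], [-81.47, 261.47], [9.98, 163.14], [-165.26, 165.26]. Speed limits (degrees/s): [136.94, 136.94, 180, 180, 180, 180].

### API

Orientations are given as a 3x3 rotation matrix whose columns are the frame's x, y, z axes.
In Python, from rig import observe, optics, job, env gives the robot as it stands. The module is installed in compiled form; this text tells all that it offers.
- The arm moves only by the shell command python3 -m jog 'ROWS' [FORCE]. ROWS is JSON, a list of rows, each a list of 7 numbers: the turn, a rotation vector about the tool's x, y, z in rad, then the shift along the tool's x, y, z in m, then the opening in per cent of the stroke, from 0 (shut) to 100 (fully open). A call has 1 to 10 rows; each row shifts and turns the commanded pose from where the row before left it, along the tool's axes as they then stand; what a row does not reach is not made up. A row lasts 1/8 s, in which the tool goes at most 62.5 mm and 10.7 degrees, less where a joint would pass 70% of its speed; a pose out of reach is approached as far as the arm can. A call is refused whole if a number of a shift passes 0.0625 or a number of a turn 0.188, either way. A call with a gripper value outside its range is refused whole. The fingers move at their own pace and stop on an object; FORCE is the grip in N (left out, the last holds). Time passes only in rows, so rows that do not move let the fingers close. It gives the time, the measured TCP pose, the force, the opening and the grip force at its end, in the units of the state.
- observe(): the state, without advancing time (a new reading comes with each control period).
- optics.get_image(name): name is "side" or "top" or "wrist"; returns a dict with "pixels" (400x640x3 uint8, red, green, blue), "mtx" (3x3 intrinsics, pixels), "rvec" (rotation vector, rad) and "tvec" (3), from world to camera coordinates, as OpenCV has them. Camera axes: x right, y down, z forward; pixel columns grow to the right and rows downward; lengths in m; the calibration is good to about 2 mm. A picture is of the moment at which its call begins. There is no depth.
- job.close_job(): hands the job in; it is judged then, once.
The state is a dict: "time_s": time; "q": joint angles; "qvel": joint speeds; "joint_efforts": joint torques, N m; "position": TCP position; "tool_rot": TCP orientation; "ft_force": force on the tool from outside, world axes, zero at the start; "wrist_torque": the same for the moment, N m; "grip_width": finger opening in m; "gripper_force": force on a finger pad.
Only numpy, scipy, OpenCV 4.12 (cv2) and the standard library are available. Lean on these libraries where they do the work, as an engineer would, in place of code of your own. Each camera call takes 0.05 s, during which the arm holds its last target. There are 200 camera calls.

### The job

Get the open-topped ring binder out of the tightly packed desk rack: first hook its spine by the top edge and tip it forward until it rests by itself, leaning on the rack's sloping front, and let go of it. Then grip the leaning binder across its spine, draw it out and stand it upright inside the empty white tray, without dropping it and without tipping or pulling out the two closed box files beside it.

Things in the scene. Friction and masses are not known exactly. Their poses are not given: they have to be found in the camera images.
- rack: Fixed pale wooden rack, 174 mm wide, three bays side by side (centres at y = -54, 0, +54 mm), dividers and end panels 124 to 130 mm high, back panel at x = 111 to 117 mm. Origin on the desk under the middle of its floor's break line (see rack_break). x points away from the robot, z up. A binder standing in a bay has its spine 62 mm in front of (-x of) the break line.
- rack_break (a point): Middle of the line (along the rack's y) where the rack floor breaks, 36 mm over the desk: flat behind, sloping down at 25 degrees in front for 72 mm to a 10 mm lip. The binder tips forward about this line, passes its balance at 12 to 16 degrees, falls the rest by itself, may rock briefly, and stays leaning at 25 degrees.
- binder: Grey ring binder, 165 mm deep (x), 46 thick (y), 200 high (z), 0.2 to 0.35 kg; the only one of the three upright items with an open top (white sheets seen inside). Origin at its centre; spine on the -x face, towards the robot; z up. Spine and covers 3 mm thick, top opening 40 mm wide. Starts flush with its neighbours in any bay, 2 mm play each side.
- spine_top (a point): Middle of the top edge of the binder's spine (the 3 mm spine wall), 81 mm in front of and 100 mm above the binder's centre; same axes as the binder.
- sheet_top (a point): Upper front edge (middle) of the sheets in the binder: 28 mm below the binder's top edge and 46 mm behind the spine's outer face. Between the spine and the sheets the binder is empty down to the bottom.
- file_1: Closed grey plastic box file of the same outside size as the binder (165 x 46 x 200 mm) with a closed flat top; origin at its centre, x away from the robot, z up. Stands in another bay of the rack and stays there.
- file_2: Second closed box file, like file_1, in the remaining bay.
- tray: Fixed low white tray, outside 216 mm (x) by 96 mm (y) by 22 mm high, walls 4 mm thick, floor about 4 mm thick. Origin on the desk under its centre; z up, its long side along x. The binder stands in it upright, its depth along the tray's long side.

How it is judged (in metres and radians):
On the way, in this order (a step that is already met when the one before it is completed fails the run):
1. the binder leans forward at rest on the rack's sloping front, not touched by the robot (angle between binder's own z axis and vertical between 0.35 and 0.55 rad and x of binder in the frame of rack between -0.06 and 0.01 m and z of binder in the frame of rack below 0.155 m and linear speed of binder below 0.03 m/s and contact force between binder and the arm below 0.1 N and contact force between binder and the fingers below 0.1 N), for 0.2 s.
2. the binder is held by the gripper, clear of the rack (contact force between binder and the fingers above 1 N and contact force between binder and rack below 0.1 N and x of binder in the frame of rack below -0.1 m), for 0.1 s.
At the end, for the whole second after the job is handed in: The binder stands upright (within 0.08 rad) on the tray floor, its centre within 30 mm of the tray centre along each tray axis and under 112 mm over the desk, released and at rest; both box files stand in the rack within 0.1 rad of upright and 20 mm of their start (angle between binder's own z axis and vertical below 0.08 rad and x of binder in the frame of tray between -0.03 and 0.03 m and y of binder in the frame of tray between -0.03 and 0.03 m and z of binder in the frame of tray below 0.112 m and linear speed of binder below 0.03 m/s and contact force between binder and the fingers below 0.1 N and angle between each of file_1, file_2's own z axis and vertical below 0.1 rad and distance of each of file_1, file_2 from where it was at the start of the episode below 0.02 m); the robot touches nothing.
It fails at once if a box file is tipped by more than 0.2 rad or shifted by more than 40 mm (angle between any of file_1, file_2's own z axis and vertical above 0.2 rad or distance of any of file_1, file_2 from where it was at the start of the episode above 0.04 m).
It fails at once if the binder is dropped (moves faster than 0.6 m/s without being held) or falls over (tilts by more than 1 rad) ((linear speed of binder above 0.6 m/s and contact force between binder and the fingers below 0.1 N) or angle between binder's own z axis and vertical above 1 rad).
It also fails if it takes over 64 s, if anything falls off the work surface, if the arm or the gripper's body presses on something with over 40 N, if the wrist force passes 120 N, or if a joint passes its speed limit or range.

## Working session

There is one attempt and no reset: what is moved stays moved. The work goes in short steps, Python scripts to look and compute and a shell command to move; the robot and the scene stay as the last step left them, time stands still between calls to the robot, and variables do not carry over. Pictures are saved under pics/ and viewed, at most 10 in all, crops included, and the job is handed in when it is done.

```bash
mkdir -p pics; python3 - <<'E'
from rig import observe,optics,env
import cv2,numpy as np
s=observe();print(s['time_s'],s['position'],np.round(s['tool_rot'],3).tolist(),env.tcp_to_grasp,s['grip_width'])
ims=[]
for n in("side","top"):
    d=optics.get_image(n);np.savez(f"pics/{n}0.npz",**d)
    R=cv2.Rodrigues(d['rvec'])[0];print(n,(-R.T@np.ravel(d['tvec'])).round(3),d['mtx'][0,0])
    cv2.imwrite(f"pics/{n}0.png",d['pixels'][:,:,::-1])
E
```

```text
0.0 [0.22495715 0.50150817 0.19490767] [[-0.912, 0.409, -0.001], [0.409, 0.912, -0.001], [0.0, -0.001, -1.0]] 0.0187 0.08555905063403298
side [ 0.59  -0.616  0.731] 469.1589719472417
top [0.024 0.049 0.896] 510.13545404923013
```

View pics/side0.png

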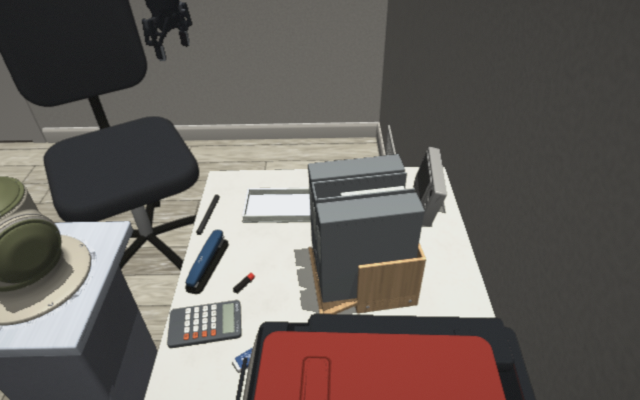

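View pics/top0.png

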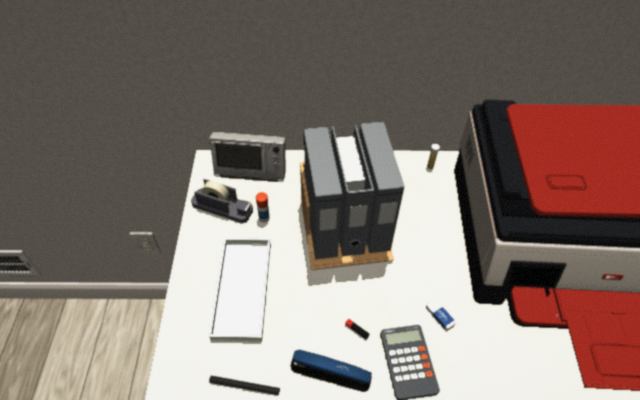

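Side view: the rack is at about (365,230), with the open white strip of the binder in the middle bay at (375,190), and the tray at (278,205). Top view: tray corners are near (225,240), (270,240), (264,338) and (213,338). The rack spans about (303–400, 125–265), and the binder is in the middle with white sheets at (350,160).

```bash
cat > h.py <<'E'
import numpy as np,cv2
def load(n): return dict(np.load(f"pics/{n}.npz"))
def ray(d,uv):
    R=cv2.Rodrigues(d['rvec'])[0];c=-R.T@np.ravel(d['tvec'])
    p=cv2.undistortPoints(np.array([[uv]],float),d['mtx'],None)[0,0]
    return c,R.T@np.array([p[0],p[1],1])
def onz(d,uv,z):
    c,r=ray(d,uv);return c+r*(z-c[2])/r[2]
def proj(d,P): return cv2.projectPoints(np.array(P,float).reshape(-1,3),d['rvec'],d['tvec'],d['mtx'],None)[0][:,0]
E
python3 - <<'E'
from h import *
d=load('top0');im=d['pixels']
c=im[115:275,290:410,::-1];cv2.imwrite('pics/c0.png',cv2.resize(c,None,fx=3.7,fy=3.7,interpolation=cv2.INTER_CUBIC))
# tray
g=cv2.cvtColor(im,cv2.COLOR_RGB2HSV);sub=im[225:350,200:285]
cv2.imwrite('pics/c1.png',0*c)
gray=cv2.cvtColor(im,cv2.COLOR_RGB2GRAY)
m=np.zeros_like(gray);m[232:345,205:278]=(gray[232:345,205:278]<200)*255
cs,_=cv2.findContours(m,cv2.RETR_EXTERNAL,2);k=max(cs,key=cv2.contourArea)
b=cv2.boxPoints(cv2.minAreaRect(k));print(b)
P=np.array([onz(d,x,.022) for x in b]);print(P.round(4),P.mean(0),[np.linalg.norm(P[i]-P[i-1]) for i in range(4)])
q=cv2.approxPolyDP(cv2.convexHull(k),5,True)[:,0];print(q.tolist(),[onz(d,x,.022).round(4).tolist() for x in q])
for uv in [(340,193),(375,192)]: print(onz(d,uv,.236))
E
```

```text
[[207.58823 337.84174]
 [265.      294.     ]
 [286.7937  322.53937]
 [229.38193 366.3811 ]]
[[0.4056 0.2409 0.022 ]
 [0.4942 0.1429 0.022 ]
 [0.4357 0.0991 0.022 ]
 [0.3535 0.196  0.022 ]] [0.4222519  0.16973901 0.022     ] [np.float64(0.06877040214683679), np.float64(0.1321272452072643), np.float64(0.07304334536546338), np.float64(0.12710387352944513)]
[[265, 294], [260, 343], [210, 341]] [[0.4942, 0.1429, 0.022], [0.3962, 0.1457, 0.022], [0.3996, 0.2358, 0.022]]
[0.56860303 0.00599591 0.236     ]
[ 0.57098346 -0.05286104  0.236     ]
```

View pics/c0.png

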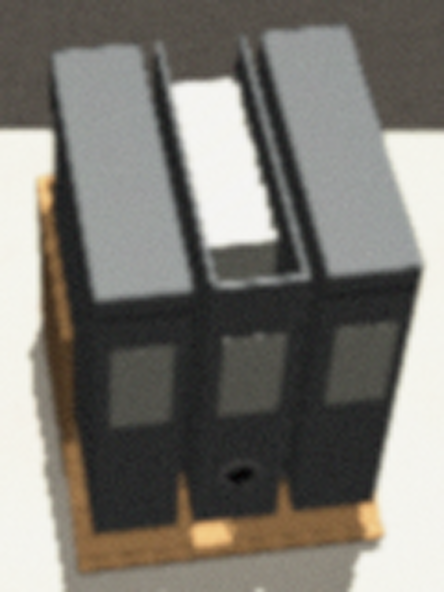

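Crop: the front top edges run roughly through crop (95,300)–(193,290) for the left file, (205,287)–(310,277) for the binder spine and (313,279)–(420,265) for the right file. The binder is in the middle bay.

```bash
python3 - <<'E'
from h import *
d=load('top0');im=d['pixels'];hsv=cv2.cvtColor(im,cv2.COLOR_RGB2HSV);g=hsv[...,2]
print(g[160:164,320],g[160,385],g[290,205:280],g[232:250,250])
# file tops
m=((g>95)&(g<175)&(hsv[...,1]<60)).astype(np.uint8);w=np.zeros_like(m);w[118:205,300:408]=m[118:205,300:408]
n,l,st,ce=cv2.connectedComponentsWithStats(w)
for i in range(1,n):
    if st[i,4]<400: continue
    k=max(cv2.findContours((l==i).astype(np.uint8),0,1)[0],key=cv2.contourArea)[:,0]
    P=np.array([onz(d,x,.236)[:2] for x in k]);r=cv2.minAreaRect((P*1000).astype(np.float32))
    print('top',st[i],r,cv2.boxPoints(r).tolist())
cr=lambda x,y:(290+(x+.5)/3.7-.5,115+(y+.5)/3.7-.5)
for p in [(95,300),(193,290),(205,287),(310,277),(313,279),(420,265)]: print(p,onz(d,cr(*p),.236).round(4))
# tray inner floor : white blob bounded by rim
w=(g<222).astype(np.uint8);w[:232]=0;w[345:]=0;w[:,:205]=0;w[:,278:]=0
n,l,st,ce=cv2.connectedComponentsWithStats(w);print(st[1:][st[1:,4]>30])
inv=np.zeros_like(w);inv[232:345,205:278]=1-w[232:345,205:278]
n,l,st,ce=cv2.connectedComponentsWithStats(inv,connectivity=4);print(st)
i=l[290,240];k=max(cv2.findContours((l==i).astype(np.uint8),0,1)[0],key=cv2.contourArea)[:,0]
for z in(.004,.022):
    P=np.array([onz(d,x,z)[:2] for x in k]);r=cv2.minAreaRect((P*1000).astype(np.float32));print(z,r)
E
```

```text
[158 159 156 158] 154 [244 244 243 244 245 245 243 244 243 243 243 239 206 140 177 231 243 245
 244 246 244 245 245 245 245 244 245 245 245 245 245 244 245 244 245 245
 244 245 244 244 245 245 245 245 245 244 245 245 244 245 244 244 244 245
 245 244 244 245 244 241 209 171 215 241 244 244 244 244 245 244 244 244
 244 244 244] [244 244 244 244 243 240 234 198 129  98 100 112 160 219 240 245 245 245]
top [ 360  121   48   76 1717] ((654.6583862304688, -84.11210632324219), (186.249267578125, 71.71430206298828), 8.114978790283203) [[557.4046630859375, -61.75947952270508], [567.52783203125, -132.7556915283203], [751.912109375, -106.46473693847656], [741.7889404296875, -35.46852111816406]]
top [ 304  126   38   70 1786] ((647.5281982421875, 36.731292724609375), (167.11827087402344, 46.430274963378906), 7.613536357879639) [[561.6298828125, 48.67097473144531], [567.781494140625, 2.6500167846679688], [733.426513671875, 24.791610717773438], [727.27490234375, 70.81256866455078]]
(95, 300) [0.5626 0.0474 0.236 ]
(193, 290) [0.5686 0.003  0.236 ]
(205, 287) [ 0.5704 -0.0025  0.236 ]
(310, 277) [ 0.5764 -0.0506  0.236 ]
(313, 279) [ 0.5753 -0.0519  0.236 ]
(420, 265) [ 0.5838 -0.1015  0.236 ]
[[ 209  239   63  106 1196]]
[[     0      0    640    400 248947]
 [   205    232     73    113   7044]
 [   245    344      3      1      3]
 [   249    344      1      1      1]
 [   251    344      3      1      3]
 [   256    344      2      1      2]]
0.004 ((526.5399169921875, 199.35519409179688), (256.6465148925781, 153.5049591064453), 2.762770652770996)
0.022 ((516.4069213867188, 196.31857299804688), (251.46942138671875, 150.40846252441406), 2.762769937515259)
```

```bash
python3 -m jog '[[0,0,-0.185,0,0,-0.035,0],[0,0,-0.185,0,0,-0.035,0],[0,0,-0.185,0,0,-0.035,0],[0,0,0,-0.025,-0.0475,0,0],[0,0,0,-0.025,-0.0475,0,0],[0,0,0,-0.025,-0.0475,0,0],[0,0,0,-0.025,-0.0475,0,0],[0,0,0,-0.025,-0.0475,0,0],[0,0,0,-0.025,-0.0475,0,0]]' 60
python3 -m jog '[[0,0,0,-0.025,-0.0475,0,0],[0,0,0,-0.025,-0.0475,0,0],[0,0,0,-0.025,-0.0475,0,0],[0,0,0,-0.025,-0.0475,0,0],[0,0,0,-0.025,-0.0475,0,0],[0,0,0,-0.02,-0.0475,0,0],[0,0,0,0,0,0,0],[0,0,0,0,0,0,0]]'
python3 - <<'E'
from rig import observe,optics
from h import *
s=observe();print(s['time_s'],s['position'],np.round(s['tool_rot'],3).tolist(),s['grip_width'])
a,b=[optics.get_image(n) for n in('wrist','side')]
np.savez('pics/w1.npz',**a)
for z in (.236,):
    print(proj(a,[s['position'],[.572,-.0275,z],[.5689,.0031,z],[.575,-.0505,z]]))
o=a['pixels'][:,:,::-1].copy()
cv2.imwrite('pics/w1.png',o)
d=load('top0');im=d['pixels'];g=im.max(2)
w=((g<225)*255).astype(np.uint8);m=np.zeros_like(w);m[235:340,208:272]=w[235:340,208:272]
m=cv2.morphologyEx(m,cv2.MORPH_CLOSE,np.ones((5,5)))
i=255-m;n,l,st,ce=cv2.connectedComponentsWithStats(i,connectivity=4);k=l[290,240];print(st[k])
if st[k,4]<9000:
    c=max(cv2.findContours((l==k).astype(np.uint8),0,1)[0],key=cv2.contourArea)[:,0]
    for z in(.004,.022):
        P=np.array([onz(d,x,z)[:2] for x in c]);r=cv2.minAreaRect((P*1000).astype(np.float32));print(z,r,cv2.boxPoints(r).tolist())
cv2.imwrite('pics/t1.png',cv2.resize(im[228:350,195:285,::-1],None,fx=4.5,fy=4.5,interpolation=cv2.INTER_CUBIC))
E
```

```text
time_s: 1.23
position: [0.4123, 0.2377, 0.3003]
tool_rot: [[-0.991, -0.133, -0.0], [-0.133, 0.991, -0.0], [0.0, -0.0, -1.0]]
ft_force: [0.0, 0.2, 0.0]
grip_width: -0.0002
gripper_force: 0.0
time_s: 2.22
position: [0.593, -0.0237, 0.3002]
tool_rot: [[-0.991, -0.133, -0.001], [-0.133, 0.991, 0.0], [0.001, 0.001, -1.0]]
ft_force: [-0.2, 0.2, 0.3]
grip_width: 0.0
gripper_force: 0.0
2.225 [ 0.59299527 -0.02365741  0.3002246 ] [[-0.991, -0.133, -0.001], [-0.133, 0.991, 0.0], [0.001, 0.001, -1.0]] 2.0229373975619853e-05
[[318.81576673 233.30334595]
 [317.20829954 174.99550091]
 [356.61331148 176.24364689]
 [287.44114293 174.88858144]]
[ 214  246   55   91 4023]
0.004 ((517.15966796875, 190.26417541503906), (87.75799560546875, 198.44387817382812), 89.01695251464844) [[417.19952392578125, 148.09393310546875], [615.6141967773438, 144.6893310546875], [617.1198120117188, 232.43441772460938], [418.70513916015625, 235.83901977539062]]
0.022 ((507.2159118652344, 187.41090393066406), (85.98773956298828, 194.44082641601562), 89.01695251464844) [[409.27215576171875, 146.09133911132812], [603.6843872070312, 142.75540161132812], [605.15966796875, 228.73046875], [410.7474365234375, 232.06640625]]
```

View pics/w1.png

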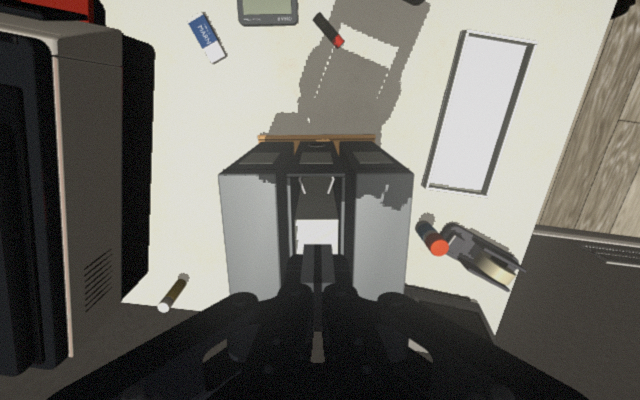

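View pics/t1.png

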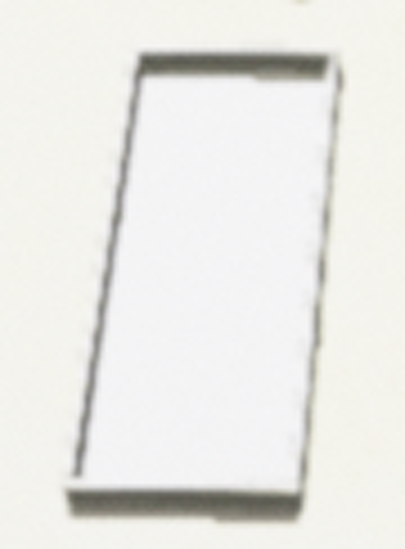

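Wrist view: the binder opening is between the two files, with the middle of its spine's top edge at about (317,175). The calibrated prediction was (317,175), so they agree. Tray crop: rim corners are near (138,55), (338,55), (68,488) and (302,490).

Next I'll compute the tray and insert the shut fingers 22 mm below the top edge. TCP z goes from 0.300 to 0.214.

```bash
python3 - <<'E'
from h import *
d=load('top0')
P=np.array([onz(d,(195+(x+.5)/4.5-.5,228+(y+.5)/4.5-.5),.022)[:2] for x,y in [(138,55),(338,55),(302,490),(68,488)]])
print(P.round(4).tolist(),P.mean(0));
for i in range(4):
    e=P[i]-P[i-1];print(np.linalg.norm(e),np.degrees(np.arctan2(e[1],e[0])))
d=load('w1')
P=np.array([onz(d,p,.022)[:2] for p in [(463,31),(535,42),(488,194),(424,187)]])
print(P.round(4).tolist(),P.mean(0));
for i in range(4):
    e=P[i]-P[i-1];print(np.linalg.norm(e),np.degrees(np.arctan2(e[1],e[0])))
E
python3 -m jog '[[0,0,0,0,-0.001,0.04,0],[0,0,0,0,0,0.022,0],[0,0,0,0,0,0.012,0],[0,0,0,0,0,0.012,0],[0,0,0,0,0,0,0]]'
```

```text
[[0.6188, 0.2329], [0.6191, 0.141], [0.4085, 0.1434], [0.409, 0.2375]] [0.51384189 0.18871363]
0.2098376453106275 -1.266647775075779
0.09185444221675876 -89.79761274249068
0.2106279558514278 179.34530635660386
0.09408705471774748 89.69345996252096
[[0.4085, 0.1397], [0.4086, 0.2357], [0.6163, 0.2353], [0.6184, 0.1382]] [0.51292976 0.18721692]
0.20992050527558798 179.5943935515369
0.0960764762668967 89.94485142080555
0.2077034117389096 -0.1312460544797145
0.09710984254771099 -88.74913692413524
time_s: 2.95
position: [0.5932, -0.0247, 0.2143]
tool_rot: [[-0.991, -0.133, -0.001], [-0.133, 0.991, 0.0], [0.001, 0.0, -1.0]]
ft_force: [-0.2, 1.4, 0.6]
grip_width: 0.0001
gripper_force: 0.0
```

```bash
python3 -m jog '[[0,0,0,0.005,0,0,0],[0,0,0,0.005,0,0,0],[0,0,0,0.005,0,0.001,0],[0,0,0,0.005,0,0.002,0],[0,0,0,0.005,0,0.002,0],[0,0,0,0.005,0,0.002,0],[0,0,0,0.005,0,0.002,0],[0,0,0,0,0,0,0]]'; python3 - <<'E'
from rig import optics
import cv2,numpy as np
a,b=[optics.get_image(n)['pixels'][:,:,::-1] for n in('wrist','side')]
cv2.imwrite('pics/p2.png',np.vstack([a[100:400,100:540],cv2.resize(b[140:320,290:440],(440,300))[:300]]))
E
```

```text
time_s: 3.95
position: [0.5584, -0.0296, 0.2055]
tool_rot: [[-0.991, -0.133, -0.0], [-0.133, 0.991, 0.0], [0.0, 0.0, -1.0]]
ft_force: [0.5, -0.3, 0.3]
grip_width: 0.0
gripper_force: 0.0
```

View pics/p2.png

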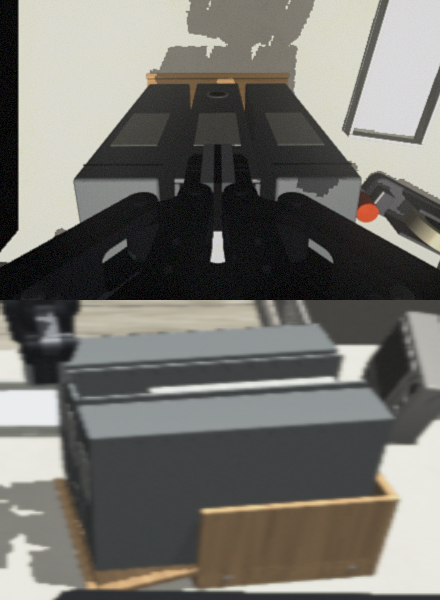

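The picture does not settle whether the binder is tipping or whether the fingers are in front of the spine. I'll overlay the predicted spine-top positions for upright and tipped.

```bash
python3 - <<'E'
from rig import optics,observe
from h import *
X=np.array([.991,.1325,0]);Y=np.array([-.1325,.991,0]);O=np.array([.572,-.0275,.036])+.062*X
def pt(u,y,v,th):
    t=np.radians(th);a=u-62
    return O+(a*np.cos(t)-v*np.sin(t))/1e3*X+y/1e3*Y+np.array([0,0,(v*np.cos(t)+a*np.sin(t))/1e3])
ims=[]
s=observe();print(s['ft_force'],s['position'])
for n in('wrist','side'):
    d=optics.get_image(n);o=d['pixels'][:,:,::-1].copy()
    np.savez(f'pics/{n}3.npz',**d)
    for th,c in((0,(0,255,0)),(7.5,(0,0,255))):
        Q=proj(d,[pt(0,-23,200,th),pt(0,23,200,th)]).round().astype(int)
        Q4=proj(d,[pt(165,-23,200,th),pt(165,23,200,th)]).round().astype(int);print(n,th,Q.tolist(),Q4.tolist())
        for q in list(Q)+list(Q4): cv2.circle(o,tuple(int(v) for v in q),1,c,-1)
    x0,y0,w,h=(220,170,200,150) if n=='wrist' else (300,140,150,112)
    ims.append(cv2.resize(o[y0:y0+h,x0:x0+w],(400,300),interpolation=cv2.INTER_CUBIC))
ims.append(cv2.resize(load('side0')['pixels'][140:252,300:450,::-1],(400,300),interpolation=cv2.INTER_CUBIC))
o=np.vstack([np.hstack(ims[:2]),np.hstack([ims[2],0*ims[2]])]);cv2.imwrite('pics/p3.png',o)
E
```

```text
[-0.24467691 -0.37153107  0.58009475] [ 0.558766   -0.02965774  0.20560845]
wrist 0 [[276, 280], [363, 280]] [[285, 491], [353, 491]]
wrist 7.5 [[277, 228], [363, 228]] [[282, 484], [356, 484]]
side 0 [[315, 200], [311, 182]] [[415, 189], [407, 172]]
side 7.5 [[299, 206], [296, 188]] [[399, 185], [392, 168]]
```

View pics/p3.png

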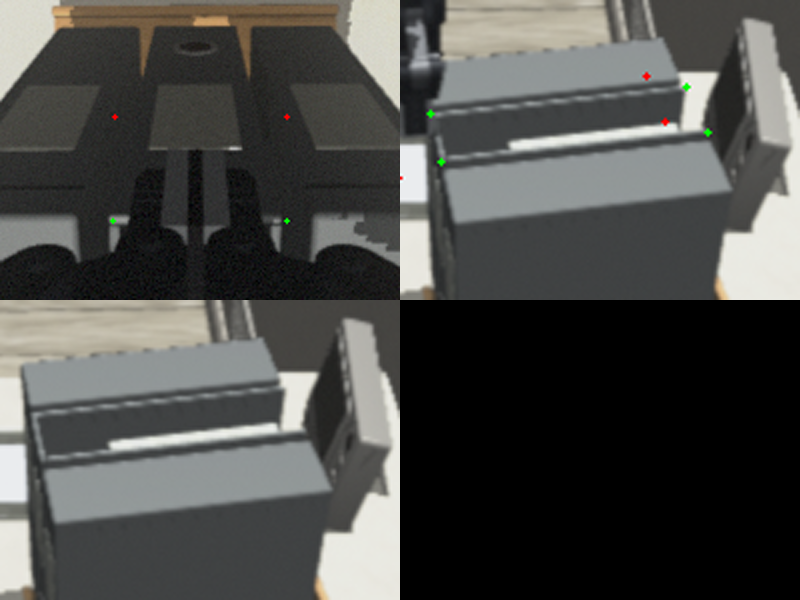

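The left crop shows the fingers in front of an upright spine (predicted upright corners at crop (113,220) and (287,220) match). They slipped out over the edge and the binder settled back, with no harm done. I'll retry with a deeper hook (about 38 mm), turning the tool with the binder.

```bash
python3 -m jog '[[0,0,0,0.004,0,-0.03,0],[0,0,0,0,0,-0.03,0],[0,0,0,-0.0395,0,0,0],[0,0,0,0,0,0,0],[0,0,0,0,0,0.025,0],[0,0,0,0,0,0.015,0],[0,0,0,0,0,0.01,0],[0,0,0,0,0,0.01,0],[0,0,0,0,0,0.008,0],[0,0,0,0,0,0,0]]'
python3 -m jog '[[0,0,0,0.004,0,0,0],[0,0,0,0.002,0,0,0],[0,0,0,0.002,0,0,0]]'; python3 - <<'E'
from rig import observe
s=observe();print(s['ft_force'],s['wrist_torque'])
E
```

```text
time_s: 5.4
position: [0.5937, -0.0249, 0.1971]
tool_rot: [[-0.991, -0.133, -0.001], [-0.133, 0.991, 0.0], [0.001, 0.0, -1.0]]
ft_force: [-0.1, -0.2, 0.4]
grip_width: -0.0002
gripper_force: 0.0
time_s: 5.78
position: [0.5858, -0.026, 0.1978]
tool_rot: [[-0.991, -0.133, 0.0], [-0.133, 0.991, -0.0], [-0.0, -0.0, -1.0]]
ft_force: [-0.1, -0.8, 0.3]
grip_width: -0.0
gripper_force: 0.0
[-0.14678599 -0.78816403  0.33062713] [ 0.01460024 -0.03734748 -0.01504247]
```

```bash
python3 -m jog '[[0,-0.035,0,0.0057,0,0.0017,0],[0,-0.035,0,0.0057,0,0.0017,0],[0,-0.035,0,0.0057,0,0.0017,0],[0,-0.035,0,0.0057,0,0.0017,0],[0,0,0,0,0,0,0]]'; python3 - <<'E'
from rig import optics,observe
from h import *
s=observe();print(s['ft_force'],s['wrist_torque'])
ims=[]
for n,(x0,y0,w,h) in (('wrist',(200,100,240,180)),('side',(280,140,160,120))):
    d=optics.get_image(n);o=d['pixels'][:,:,::-1].copy()
    ims.append(cv2.resize(o[y0:y0+h,x0:x0+w],(400,300),interpolation=cv2.INTER_CUBIC))
cv2.imwrite('pics/p4.png',np.hstack(ims))
E
```

```text
time_s: 6.4
position: [0.5632, -0.029, 0.1898]
tool_rot: [[-0.982, -0.132, 0.138], [-0.131, 0.991, 0.018], [-0.139, -0.0, -0.99]]
ft_force: [0.3, -0.3, 0.4]
grip_width: 0.0001
gripper_force: 0.3
[ 0.34197946 -0.31293329  0.36854138] [ 0.07008663 -0.01376269  0.00581512]
```

View pics/p4.png

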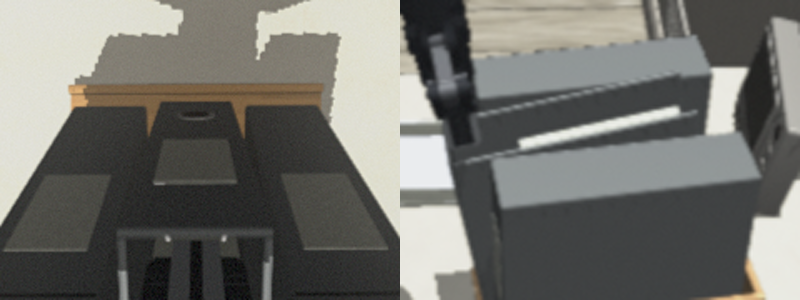

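The wrist view (left) shows the spine edge at (195,232) ahead of the neighbours with the fingers behind it. The side view (right) shows the binder tipped about 8°. The hook holds, so I'll carry on past balance and follow it down.

```bash
python3 -m jog '[[0,-0.035,0,0.0057,0,0.0017,0],[0,-0.035,0,0.0057,0,0.0017,0],[0,-0.035,0,0.0057,0,0.0017,0],[0,-0.035,0,0.0057,0,0.0017,0],[0,-0.035,0,0.0057,0,0.0017,0],[0,-0.035,0,0.0057,0,0.0017,0],[0,-0.035,0,0.0057,0,0.0017,0],[0,-0.035,0,0.0057,0,0.0017,0],[0,0,0,0,0,0,0],[0,0,0,0,0,0,0]]'; python3 - <<'E'
from rig import optics,observe
from h import *
s=observe();print(s['ft_force'],s['wrist_torque'])
X=np.array([.991,.1325,0]);Y=np.array([-.1325,.991,0]);O=np.array([.572,-.0275,.036])+.062*X
def pt(u,y,v,th):
    t=np.radians(th);a=u-62
    return O+(a*np.cos(t)-v*np.sin(t))/1e3*X+y/1e3*Y+np.array([0,0,(v*np.cos(t)+a*np.sin(t))/1e3])
for u,v in((38,172),(38,153.3)): print('grasp/tcp',pt(u,0,v,25))
ims=[]
for n,(x0,y0,w,h) in (('wrist',(160,60,320,240)),('side',(260,140,200,150))):
    d=optics.get_image(n);o=d['pixels'][:,:,::-1].copy()
    for q in proj(d,[pt(0,-23,200,25),pt(0,23,200,25),pt(165,-23,200,25)]).round().astype(int): cv2.circle(o,(int(q[0]),int(q[1])),1,(0,255,0),-1)
    ims.append(cv2.resize(o[y0:y0+h,x0:x0+w],(400,300),interpolation=cv2.INTER_CUBIC))
cv2.imwrite('pics/p5.png',np.hstack(ims))
E
```

```text
time_s: 7.75
position: [0.5244, -0.0345, 0.165]
tool_rot: [[-0.905, -0.133, 0.404], [-0.122, 0.991, 0.054], [-0.408, -0.0, -0.913]]
ft_force: [-0.5, 0.0, 0.3]
grip_width: -0.0001
gripper_force: 0.0
[-0.54425706  0.00387019  0.31709305] [-0.06254538  0.18967721  0.02125137]
grasp/tcp [ 0.53985025 -0.03179853  0.1817421 ]
grasp/tcp [ 0.54768208 -0.03075139  0.16479415]
```

View pics/p5.png

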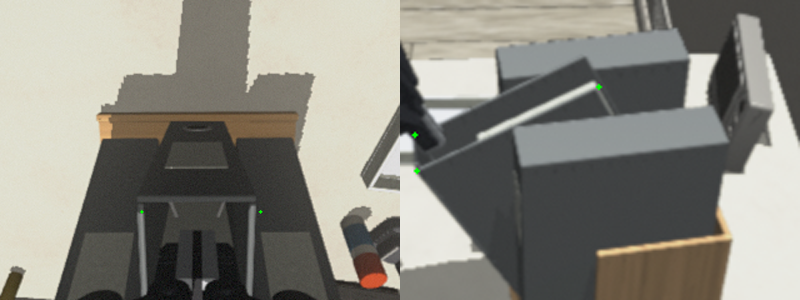

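The side view shows the binder leaning at 25°, with its corner at crop (417,170), where the prediction puts it. The wrist view shows the fingers free inside. I'll draw the fingers out along the binder axis, wait, then open.

```bash
python3 -m jog '[[0,0,0,0,0,-0.01,0],[0,0,0,0,0,-0.02,0],[0,0,0,0,0,-0.03,0],[0,0,0,0,0,-0.03,0],[0,0,0,0,0,0,78],[0,0,0,-0.016,0,0,78],[0,0,0,0,0,0,78],[0,0,0,0,0,0,78]]'; python3 - <<'E'
from rig import optics,observe
from h import *
s=observe();print(s['grip_width'],s['position'])
X=np.array([.991,.1325,0]);Y=np.array([-.1325,.991,0]);O=np.array([.572,-.0275,.036])+.062*X
def pt(u,y,v,th):
    t=np.radians(th);a=u-62
    return O+(a*np.cos(t)-v*np.sin(t))/1e3*X+y/1e3*Y+np.array([0,0,(v*np.cos(t)+a*np.sin(t))/1e3])
ims=[]
for n,(x0,y0,w,h) in (('wrist',(160,60,320,240)),('side',(260,140,200,150))):
    d=optics.get_image(n);o=d['pixels'][:,:,::-1].copy()
    for q in proj(d,[pt(0,-23,200,25),pt(0,23,200,25),pt(165,-23,200,25)]).round().astype(int): cv2.circle(o,(int(q[0]),int(q[1])),1,(0,255,0),-1)
    ims.append(cv2.resize(o[y0:y0+h,x0:x0+w],(400,300),interpolation=cv2.INTER_CUBIC))
cv2.imwrite('pics/p6.png',np.hstack(ims))
E
```

```text
time_s: 8.85
position: [0.5014, -0.037, 0.2525]
tool_rot: [[-0.906, -0.133, 0.403], [-0.121, 0.991, 0.055], [-0.406, 0.001, -0.914]]
ft_force: [0.2, -1.0, -0.4]
grip_width: 0.0663
gripper_force: 0.0
0.06632768189557683 [ 0.50138588 -0.03702279  0.25250734]
```

View pics/p6.png

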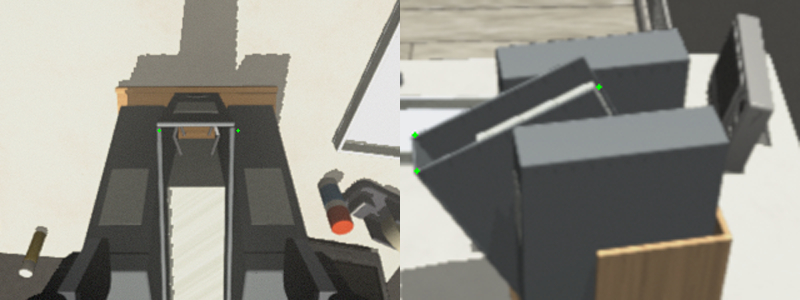

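The binder rests leaning, with nothing touching it. In the wrist view its spine edge runs (158–235,125), centred between the fingers. Now I'll descend along its axis and grip.

```bash
python3 -m jog '[[0,0,0,0,0,0.03,78],[0,0,0,0,0,0.03,78],[0,0,0,0,0,0.02,78],[0,0,0,0,0,0.013,78],[0,0,0,0,0,0.01,78],[0,0,0,0,0,0,78]]' && python3 -m jog '[[0,0,0,0,0,0,40],[0,0,0,0,0,0,20],[0,0,0,0,0,0,20],[0,0,0,0,0,0,20],[0,0,0,0,0,0,20],[0,0,0,0,0,0,20]]' 90
```

```text
time_s: 9.7
position: [0.5434, -0.0316, 0.159]
tool_rot: [[-0.905, -0.133, 0.404], [-0.121, 0.991, 0.054], [-0.407, 0.0, -0.913]]
ft_force: [-0.5, -0.4, 0.7]
grip_width: 0.0668
gripper_force: 0.0
time_s: 10.45
position: [0.5437, -0.0319, 0.1606]
tool_rot: [[-0.904, -0.133, 0.406], [-0.122, 0.991, 0.053], [-0.41, -0.001, -0.912]]
ft_force: [-3.6, -1.9, 5.5]
grip_width: 0.0436
gripper_force: 91.9
```

```bash
python3 -m jog '[[0,0,0,0,0,-0.005,20],[0,0,0,0,0,-0.007,20],[0,0,0,0,0,-0.01,20],[0,0,0,0,0,-0.012,20],[0,0,0,0,0,-0.012,20],[0,0,0,0,0,-0.012,20],[0,0,0,0,0,0,20]]' && python3 -m jog '[[0,0,0,0.0095,0,-0.004,20],[0,0,0,0.0095,0,-0.004,20],[0,0,0,0.014,0,-0.0065,20],[0,0,0,0.014,0,-0.0065,20],[0,0,0,0.014,0,-0.0065,20],[0,0,0,0.014,0,-0.0065,20],[0,0,0,0.014,0,-0.0065,20],[0,0,0,0,0,0,20]]'; python3 - <<'E'
from rig import observe
s=observe();print(s['ft_force'],s['wrist_torque'],s['q'])
E
```

```text
time_s: 11.32
position: [0.5201, -0.035, 0.2134]
tool_rot: [[-0.904, -0.133, 0.406], [-0.121, 0.991, 0.053], [-0.409, -0.001, -0.912]]
ft_force: [0.8, 0.1, -2.9]
grip_width: 0.0433
gripper_force: 92.4
time_s: 12.32
position: [0.4224, -0.0481, 0.2132]
tool_rot: [[-0.905, -0.132, 0.405], [-0.12, 0.991, 0.053], [-0.408, -0.0, -0.913]]
ft_force: [0.3, -0.1, -3.2]
grip_width: 0.0432
gripper_force: 92.3
[ 0.320651   -0.0514727  -3.24696814] [-0.07184272  0.620453   -0.00725329] [ -34.10148181   -2.97159025  107.10902812   18.48829534   58.74336399
 -138.93136259]
```

Held and clear of the slope, weighing about 3.2 N. Next I'll turn it upright while easing back.

```bash
python3 -m jog '[[0,0.042,0,0.005,0,-0.002,20],[0,0.063,0,0.006,0,-0.002,20],[0,0.063,0,0.006,0,-0.002,20],[0,0.063,0,0.006,0,-0.002,20],[0,0.063,0,0.005,0,0,20],[0,0.063,0,0,0,0,20],[0,0.063,0,0,0,0,20],[0,0,0,0,0,0,20]]'; python3 - <<'E'
from rig import observe,optics
from h import *
s=observe();print(s['ft_force'],s['q'])
# binder edges in the side view: dark-grey blob outlines
d=optics.get_image('side');np.savez('pics/side7.npz',**d)
e=cv2.Canny(cv2.cvtColor(d['pixels'],cv2.COLOR_RGB2GRAY),40,120)
L=cv2.HoughLinesP(e[100:330,150:330],1,np.pi/360,20,minLineLength=22,maxLineGap=4)
T=s['position'];Xr=np.array([.991,.1325,0])
for p,q in ((T-.036*Xr,'sp'),(T+.129*Xr,'rear')):
    for y in(-.023,.023):
        w=p+y*np.array([-.1325,.991,0]);print(q,y,proj(d,[w+[0,0,.049],w-[0,0,.151]]).round(1).tolist())
for l in sorted((L[:,0]+[150,100,150,100]).tolist()): print(l,end=' ')
E
```

```text
time_s: 13.32
position: [0.3952, -0.0516, 0.2117]
tool_rot: [[-0.991, -0.134, 0.001], [-0.134, 0.991, 0.0], [-0.001, 0.0, -1.0]]
ft_force: [0.4, 0.7, -3.3]
grip_width: 0.0435
gripper_force: 92.3
[ 0.36966375  0.68372487 -3.26682297] [-2.46149788e+01  5.52591009e+00  9.40062096e+01  4.07179364e-02
  8.04282671e+01 -1.22305579e+02]
sp -0.023 [[174.3, 202.6], [199.2, 286.0]]
sp 0.023 [[177.0, 183.7], [200.5, 266.6]]
rear -0.023 [[282.9, 191.2], [290.8, 274.6]]
rear 0.023 [[280.7, 173.2], [288.6, 256.0]]
[150, 110, 156, 133] [150, 242, 175, 265] [150, 275, 178, 275] [152, 232, 191, 267] [155, 269, 177, 266] [156, 234, 180, 227] [164, 329, 187, 245] [170, 310, 215, 310] [172, 195, 181, 227] [183, 230, 191, 258] [184, 328, 186, 303] [189, 304, 189, 329] [194, 286, 290, 273] [203, 140, 329, 138] [203, 144, 239, 144] [203, 146, 255, 146] [205, 161, 230, 161] [208, 129, 231, 128] [210, 124, 232, 124] [211, 181, 268, 175] [212, 197, 242, 195] [217, 302, 287, 293] [219, 193, 281, 187] [222, 163, 245, 162] [227, 170, 262, 170] [232, 128, 264, 128] [233, 123, 289, 123] [246, 163, 273, 162] [251, 169, 274, 169] [253, 193, 281, 191] [256, 145, 285, 145] [257, 143, 283, 143] [265, 127, 320, 127] [265, 321, 287, 321] [273, 161, 313, 161] [280, 174, 290, 272] [285, 215, 309, 215] [292, 145, 329, 144] [298, 122, 329, 122] [308, 247, 313, 272] [309, 195, 312, 259] [309, 259, 313, 285] [318, 282, 322, 313]
```

The binder is upright in the grip: its bottom edge at (194,286)–(290,273) matches the prediction. Now I'll carry it over to the tray.

```bash
python3 -m jog '[[0,0,0,0,0,-0.015,20],[0,0,0.071,0,0,-0.015,20],[0,0,0.072,0,0,0,20],[0,0,0,0,0.02,0,20],[0,0,0,0,0.035,0,20],[0,0,0,0,0.035,0,20],[0,0,0,0,0.035,0,20],[0,0,0,-0.01,0.035,0,20],[0,0,0,-0.015,0.035,0,20],[0,0,0,-0.02,0.025,0,20]]' && python3 -m jog '[[0,0,0,-0.015,0.015,0,20],[0,0,0,-0.01,0.005,0,20],[0,0,0,0,0,0,20],[0,0,0,0,0,0,20]]'
python3 - <<'E'
from rig import observe,optics
from h import *
s=observe();T=s['position'];print(T)
for n in('top','side'):
    d=optics.get_image(n);np.savez(f'pics/{n}8.npz',**d)
    z=T[2]+.049
    if n=='side': 
        print(proj(d,[[T[0]-.036,T[1]-.023,z],[T[0]+.129,T[1]-.023,z],[T[0]-.036,T[1]-.023,z-.2],[T[0]+.129,T[1]-.023,z-.2]]).round(1).tolist())
        e=cv2.Canny(cv2.cvtColor(d['pixels'],cv2.COLOR_RGB2GRAY),40,120)
        L=cv2.HoughLinesP(e[80:260,200:340],1,np.pi/360,20,minLineLength=22,maxLineGap=4)
        print(sorted((L[:,0]+[200,80,200,80]).tolist()))
E
```

```text
time_s: 14.62
position: [0.4414, 0.1693, 0.2421]
tool_rot: [[-1.0, 0.009, 0.001], [0.009, 1.0, 0.001], [-0.001, 0.001, -1.0]]
ft_force: [0.5, -0.3, -2.9]
grip_width: 0.0435
gripper_force: 92.7
time_s: 15.12
position: [0.4661, 0.187, 0.242]
tool_rot: [[-1.0, 0.01, -0.0], [0.01, 1.0, 0.0], [0.0, 0.0, -1.0]]
ft_force: [-0.8, -0.4, -3.0]
grip_width: 0.0438
gripper_force: 92.7
[0.46607138 0.18704619 0.24202145]
[[236.6, 103.5], [324.9, 101.9], [249.3, 186.0], [326.2, 184.5]]
[[200, 124, 232, 124], [200, 129, 239, 128], [200, 140, 235, 140], [200, 144, 235, 144], [200, 146, 241, 146], [200, 161, 230, 161], [200, 222, 215, 194], [202, 198, 209, 171], [202, 233, 214, 206], [207, 259, 222, 231], [236, 103, 250, 189], [242, 216, 309, 215], [247, 195, 308, 193], [248, 189, 308, 189], [250, 222, 276, 222], [256, 213, 309, 213], [257, 197, 308, 197], [259, 101, 289, 101], [284, 184, 307, 184], [290, 100, 323, 100], [297, 91, 323, 91], [308, 184, 312, 259], [314, 179, 339, 176], [317, 203, 339, 201], [325, 143, 325, 99], [326, 137, 326, 159]]
```

The edges match the prediction within a pixel, so the binder centre is at about (0.5125, 0.187), within 1 mm of the tray centre. Lowering now.

```bash
python3 -m jog '[[0,0,0,0,0,0.02,20],[0,0,0,0,0,0.03,20],[0,0,0,0,0,0.02,20],[0,0,0,0,0,0.01,20],[0,0,0,0,0,0,20]]' && python3 -m jog '[[0,0,0,0,0,0.003,20],[0,0,0,0,0,0,20]]' && python3 -m jog '[[0,0,0,0,0,0.002,20],[0,0,0,0,0,0,20]]'&& python3 -m jog '[[0,0,0,0,0,0.002,20],[0,0,0,0,0,0,20]]'
```

```text
time_s: 15.85
position: [0.4664, 0.1875, 0.1619]
tool_rot: [[-1.0, 0.01, -0.0], [0.01, 1.0, -0.0], [0.0, -0.0, -1.0]]
ft_force: [0.5, 0.3, -2.0]
grip_width: 0.0436
gripper_force: 92.7
time_s: 16.1
position: [0.4666, 0.1877, 0.1593]
tool_rot: [[-1.0, 0.01, 0.001], [0.01, 1.0, 0.0], [-0.001, 0.0, -1.0]]
ft_force: [0.3, -0.4, -2.7]
grip_width: 0.0432
gripper_force: 92.7
time_s: 16.35
position: [0.4665, 0.1876, 0.1569]
tool_rot: [[-1.0, 0.01, -0.0], [0.01, 1.0, -0.0], [0.0, -0.0, -1.0]]
ft_force: [0.6, 0.5, -2.5]
grip_width: 0.0434
gripper_force: 92.7
time_s: 16.6
position: [0.4668, 0.1877, 0.1553]
tool_rot: [[-1.0, 0.01, 0.001], [0.01, 1.0, 0.0], [-0.001, 0.0, -1.0]]
ft_force: [0.9, 0.3, 0.4]
grip_width: 0.0435
gripper_force: 93.1
```

Contact at about the expected height. A slight press, then release and withdraw.

```bash
python3 -m jog '[[0,0,0,0,0,0.001,20],[0,0,0,0,0,0,20]]' 30 && python3 -m jog '[[0,0,0,0,0,0,55],[0,0,0,0,0,0,62],[0,0,0,0,0,0,70],[0,0,0,0,0,0,80],[0,0,0,0,0,0,80],[0,0,0,0,0,-0.015,80],[0,0,0,0,0,-0.03,80],[0,0,0,0,0,-0.04,80],[0,0,0,0,0,-0.04,80],[0,0,0,0,0,-0.03,80]]' && python3 -m jog '[[0,0,0,0.03,0,0,80],[0,0,0,0,0,0,80],[0,0,0,0,0,0,80],[0,0,0,0,0,0,80]]'
python3 - <<'E'
from rig import observe,optics
from h import *
for n in('side',):
    d=optics.get_image(n);np.savez('pics/side9.npz',**d)
    x,y=.513,.188
    print(proj(d,[[x-.0825,y-.023,.204],[x+.0825,y-.023,.204],[x-.0825,y-.023,.022]]).round(1).tolist())
    e=cv2.Canny(cv2.cvtColor(d['pixels'],cv2.COLOR_RGB2GRAY),40,120)
    L=cv2.HoughLinesP(e[80:260,200:450],1,np.pi/360,20,minLineLength=22,maxLineGap=4)
    print(sorted((L[:,0]+[200,80,200,80]).tolist()))
    a=load('side0')['pixels'].astype(int);b=d['pixels'].astype(int);print('rack diff near files', [np.abs(a-b)[r].mean().round(1) for r in (np.s_[195:290,320:420],np.s_[162:180,335:400])])
E
```

```text
time_s: 16.85
position: [0.4675, 0.1877, 0.1552]
tool_rot: [[-1.0, 0.01, 0.003], [0.01, 1.0, 0.0], [-0.003, 0.0, -1.0]]
ft_force: [0.7, 0.5, 7.5]
grip_width: 0.0436
gripper_force: 93.9
time_s: 18.1
position: [0.4665, 0.1876, 0.3107]
tool_rot: [[-1.0, 0.01, 0.002], [0.01, 1.0, 0.0], [-0.002, 0.0, -1.0]]
ft_force: [0.2, -0.2, -0.8]
grip_width: 0.068
gripper_force: 0.0
time_s: 18.6
position: [0.437, 0.1878, 0.3085]
tool_rot: [[-1.0, 0.01, -0.001], [0.01, 1.0, -0.0], [0.001, -0.0, -1.0]]
ft_force: [0.8, -0.4, 0.2]
grip_width: 0.0683
gripper_force: 0.0
[[242.9, 142.0], [325.7, 140.4], [253.2, 209.5]]
[[200, 161, 230, 161], [200, 224, 215, 194], [200, 252, 213, 230], [201, 234, 219, 195], [207, 259, 222, 230], [211, 128, 247, 128], [217, 146, 245, 146], [232, 222, 251, 194], [233, 123, 289, 123], [237, 184, 245, 208], [242, 222, 276, 222], [243, 216, 274, 216], [244, 140, 274, 140], [244, 143, 251, 187], [246, 131, 281, 130], [250, 183, 255, 212], [262, 213, 293, 213], [277, 141, 327, 141], [287, 222, 310, 222], [290, 122, 346, 122], [295, 139, 327, 139], [308, 179, 404, 169], [310, 217, 311, 242], [324, 126, 357, 126], [327, 142, 355, 142], [333, 160, 398, 154], [333, 221, 362, 218], [340, 200, 367, 198], [345, 144, 367, 144], [347, 121, 379, 121], [347, 220, 423, 211], [358, 126, 380, 126], [362, 142, 387, 140], [365, 137, 392, 137], [368, 197, 416, 192], [380, 125, 385, 154], [400, 259, 426, 256], [413, 184, 424, 155], [418, 249, 421, 227], [423, 193, 446, 194], [426, 150, 430, 182], [429, 147, 435, 192], [438, 149, 446, 190]]
rack diff near files [np.float64(1.2), np.float64(6.5)]
```

```bash
python3 -c "
from rig import job
print(job.close_job())"
```

```text
the job is handed in; nothing more can be done
None
```

The binder was tipped forward, released, then gripped and stood upright in the tray within about 2 mm of where I aimed, with both box files still in the rack; I handed the job in at 18.6 s, and no verdict came back. The first hook slipped off the spine and was redone deeper.

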